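# Crack the walnut

### The job

Crack the walnut that sits in the nutcracker: squeeze its two handles together until the shell gives, then let go, so that the nutcracker is left lying flat about where it was with its handles shut on the split nut. Do not touch the garlic press, which has the same kind of handles.

Things in the scene. Friction and masses are not known exactly. Their poses are not given: they have to be found in the camera images.
- nutcracker: Loose steel nutcracker, 0.5 to 0.8 kg, lying flat, 182 mm long, a brown walnut (38 mm) between its jaws. Origin: on the worktop under its hinge at one end; the two handles run from the hinge towards its -x, ending 169 mm from it (walnut at 65 mm); y across the handles, z up. Handles: round bars 14 mm thick, spanning 14 to 28 mm above the worktop. Squeeze both at once from their outsides.
- nutcracker_grip (a point): The place to squeeze: midway between the nutcracker's two handles, 125 mm from its hinge, 21 mm above the worktop; axes as the nutcracker's. Here the handles measure 66 mm over their outsides when open and 33 mm when shut; the gap between them is empty.
- nutcracker_l (a joint): Angle by which each handle has closed, rad: 0 open (start), 0.13 shut at the stop; both move together, mirrored. Squeezed at the grip point the resistance peaks at about 10 N on each handle near 0.04, then falls; past about 0.095 the shell gives, its halves part, and the handles snap shut and stay shut. Let go earlier, they spring back.
- garlic_press: Bystander, not to be touched: loose aluminium garlic press with the same handles, size and axes (origin on the worktop under the hinge, handles towards -x), but a small empty rectangular chamber where the nutcracker has the walnut.

How it is judged:
At the end, for the whole second after the job is handed in: The nutcracker's handles are shut past the give (each closed by more than 0.11 rad), and it lies at rest flat on the worktop (within 10 degrees), its hinge within 60 mm of where it was (value of joint nutcracker_l above 0.11 rad and distance of nutcracker from where it was at the start of the episode below 0.06 m and height (world z) of nutcracker below 0.01 m and angle between nutcracker's own z axis and vertical below 0.17 rad and linear speed of nutcracker below 0.02 m/s); the robot touches nothing.
It fails at once if the garlic press is touched by the gripper's fingers with more than 2 N (contact force between the fingers and garlic_press above 2 N).
It fails at once if the garlic press is shifted by more than 20 mm (distance of garlic_press from where it was at the start of the episode above 0.02 m).
It also fails if it takes over 26 s, if anything falls off the work surface, if the arm or the gripper's body presses on something with over 40 N, if the wrist force passes 120 N, or if a joint passes its speed limit or range.

### The arm

A 6-joint arm with a two-finger parallel gripper is mounted at the origin on a cart in front of the work surface, level with it; the furniture and walls round the work are solid. World frame = base frame: x ahead of the robot, y to its left, z up, the work surface at z = 0. Lengths are in m, angles in rad, forces in N, time in s.
With the tool pointing down it reaches from about 0.35 to 0.725 m from the base axis. Payload 6 kg.
Tool frame: the origin (TCP) lies at the very end of the fingers, on their centre line; the grasp point (between the pads) lies arm.grip_depth behind it (arm.grip_depth is the distance from the TCP to the grasp point, in m); z points along the fingers, y is the line along which they close (so a half turn about z gives the same grasp; the last joint's range is limited). The gripper opens to 85 mm and grips with 20 to 120 N. Pads are 22 mm wide; open, the fingers measure 114 mm over their backs; the gripper's body (76 mm by 85 mm) begins 54 mm behind the grasp point. The pads swing forward as they close: fully open they stand 13 mm farther back than shut.
Start: joints at [1.44, 0.04, 0.085, 0, -1.615, -0.334], TCP at [0.269, 0.536, 0.231] pointing down, gripper open.
Joint ranges: [-2.56, 2.56], [-1.29, 2.01], [-1.08, 1.49], [-3.29, 1.98], [-2.81, -0.18], [-2.99, 2.99]. Speed limits (rad/s): [2.57, 2.57, 3.01, 3.14, 3.14, 3.14].

### API

Orientations are given as a unit quaternion [w, x, y, z].
In Python, from workcell import arm gives the robot as it stands. The module is installed in compiled form; this text tells all that it offers.
- The arm moves only by the tool servo_tool, never from a script. Its argument "rows" is a list of rows, each an object with "translation": the shift along the tool's x, y, z each as a share of 30 cm, from -1 to 1, a list of three; "turn": the turn about the tool's z as a share of 180 degrees, from -1 to 1. In form: [{"translation": [dx, dy, dz], "turn": turn}, ...]. A call has 1 to 20 rows; each row is the pose to reach, as a shift and turn from the pose commanded when the call began, along the tool's axes at that moment, turning the shorter way round; what a row does not reach only later rows make up. A row lasts 1/10 s, in which the tool goes at most 50 mm and 8.59 degrees, less where a joint would pass 70% of its speed; a pose out of reach is approached as far as the arm can. A call with a number of a shift or a turn outside -1 to 1 is refused whole. A call with a gripper value outside its range is refused whole. "gripper" is the opening in per cent of the stroke, from 0 (shut) to 100 (fully open), set as the call begins (left out, the last holds). The fingers move at their own pace and stop on an object; the grip force is fixed at half the most. Time passes only in rows, so rows that repeat a pose let the fingers close. It gives the time, the measured TCP pose, the force, the opening and the grip force at its end, in the units of the state.
- arm.get_obs(): the state, without advancing time (a new reading comes with each control period).
- arm.snapshot(name): name is "side" or "top"; returns a dict with "frame" (384x512x3 uint8, red, green, blue), "fx", "fy", "cx", "cy" (pixels), "rvec" (rotation vector, rad) and "tvec" (3), from world to camera coordinates, as OpenCV has them. Camera axes: x right, y down, z forward; pixel columns grow to the right and rows downward; lengths in m; the calibration is good to about 2 mm. A picture is of the moment at which its call begins. There is no depth.
- arm.close_job(): hands the job in; it is judged then, once.
Trained networks look in a picture, given as the dict that the camera call returned (one of the last four; its "shot" number tells which), for a name from the list of things; names that differ only in an ending like _2 or _b are one class to them, and where a whole thing is asked for, a point or a joint stands for the part that bears it (a point fixed in the world has none). Each returns a list of dicts, best first, with "conf" (0 to 1); they miss things now and then, are a little off and sometimes report something else, mostly with a low value. They report only what shows in the picture. A call takes as long as a camera call.
- arm.spot_in(picture, target): "rect" ([left, top, right, bottom] in pixels, round what is visible of it).
- arm.spot_point(picture, target): "point" ([column, row] in pixels: a listed point, or the origin of a listed thing).
The state is a dict: "t": time; "joint_pos": joint angles; "dq": joint speeds; "tau": joint torques, N m; "tcp_pos": TCP position; "tool_rot": TCP orientation; "contact_force": force on the tool from outside, world axes, zero at the start; "ft_torque": the same for the moment, N m; "width": finger opening in m; "gripper_force": force on a finger pad.
Only numpy, scipy, OpenCV 4.12 (cv2) and the standard library are available. Lean on these libraries where they do the work, as an engineer would, in place of code of your own. Each camera call takes 0.05 s, during which the arm holds its last target. There are 200 camera calls.

## Working session

There is one attempt and no reset: what is moved stays moved. The work goes in short steps, Python scripts to look and compute and a tool call to move; the robot and the scene stay as the last step left them, time stands still between calls to the robot, and variables do not carry over. Pictures are saved under pics/ and viewed, at most 10 in all, crops included, and the job is handed in when it is done.

Besides the shell and the picture viewer there is one more tool, called after "Request:" in YAML: its name, and indented under it one key for each argument. servo_tool: Moves the arm, as the interface text tells. Shift numbers are shares of 30 cm and turn numbers shares of 180 degrees, none past 1 either way. Its arguments: {"type":"object","properties":{"rows":{"type":"array"},"gripper":{"type":"number"}},"required":["rows"]}

```bash
mkdir -p pics; cat > h.py <<'E'
import numpy as np, cv2
from workcell import arm
def ray(p,px,z):
    K=np.array([[p['fx'],0,p['cx']],[0,p['fy'],p['cy']],[0,0,1]],float)
    R=cv2.Rodrigues(np.array(p['rvec'],float))[0]; t=np.array(p['tvec'],float)
    c=-R.T@t; d=R.T@np.linalg.inv(K)@np.array([px[0],px[1],1.]); return c+d*(z-c[2])/d[2]
def save(p,n): cv2.imwrite(f'pics/{n}.png',p['frame'][:,:,::-1])
E
python3 - <<'E'
from h import *
o=arm.get_obs(); print(o['t'],o['tcp_pos'],o['tool_rot'],o['width'],arm.grip_depth)
P={}
for n in('top','side'):
    p=arm.snapshot(n); P[n]=p; save(p,n+'0')
    for t,z in(('nutcracker',0.0),('nutcracker_grip',.021),('garlic_press',0.0)):
        for r in arm.spot_point(p,t)[:3]: print(n,t,np.round(r['point']),round(r['conf'],2),ray(p,r['point'],z).round(3))
        for r in arm.spot_in(p,t)[:2]: print(n,t,'rect',np.round(r['rect']),round(r['conf'],2))
a=np.vstack([P['top']['frame'],P['side']['frame']])
cv2.imwrite('pics/both.png',np.hstack([P['top']['frame'],P['side']['frame']])[:,:,::-1])
E
```

```text
0.0 [0.26871301 0.53609745 0.23027755] [ 8.75535975e-04  9.73118357e-01 -2.30303872e-01 -1.50767688e-04] 0.08562792068502977 0.0187
top nutcracker [336. 189.] 0.64 [ 0.571 -0.257  0.   ]
top nutcracker rect [317. 190. 332. 248.] 0.88
top nutcracker rect [317. 183. 348. 250.] 0.74
top nutcracker_grip [332. 230.] 0.69 [ 0.455 -0.239  0.021]
top nutcracker_grip [175. 178.] 0.37 [0.59  0.19  0.021]
top nutcracker_grip rect [316. 183. 348. 251.] 0.58
top garlic_press [173. 183.] 0.79 [0.58  0.196 0.   ]
top garlic_press rect [156. 176. 185. 247.] 0.61
top garlic_press rect [318. 182. 349. 250.] 0.2
side nutcracker [325. 253.] 0.82 [ 0.582 -0.242  0.   ]
side nutcracker rect [250. 241. 320. 273.] 0.63
side nutcracker rect [250. 241. 331. 292.] 0.61
side nutcracker_grip [272. 271.] 0.93 [ 0.443 -0.236  0.021]
side nutcracker_grip rect [250. 242. 328. 296.] 0.79
side nutcracker_grip rect [250. 243. 321. 273.] 0.22
side garlic_press [233. 156.] 0.91 [0.574 0.189 0.   ]
side garlic_press rect [179. 146. 240. 174.] 0.65
```

View pics/top0.png

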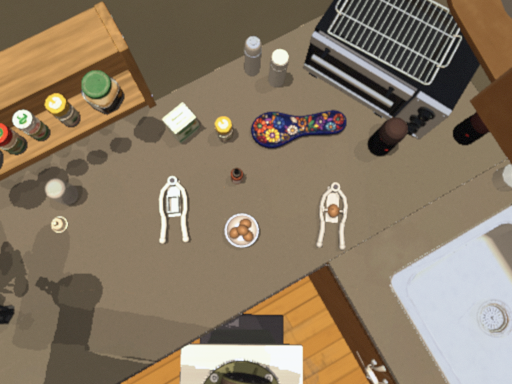

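View pics/side0.png

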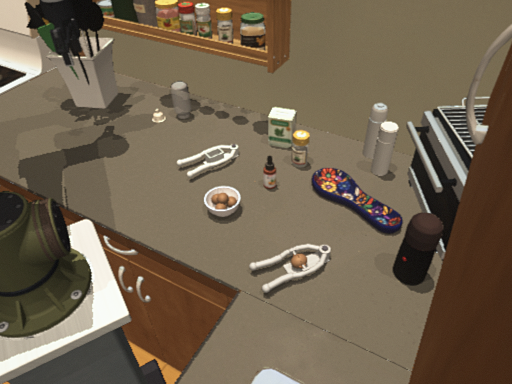

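The top view shows the nutcracker with its walnut at about (333,210) and hinge ring at (335,187). The garlic press is well away, at (173,210). The side view agrees, with the nutcracker at (290,268). I'll zoom in to check its axis.

```bash
python3 - <<'E'
from h import *
p=arm.snapshot('top'); q=arm.snapshot('side')
a=cv2.resize(p['frame'][175:260,295:375],None,fx=5,fy=5,interpolation=cv2.INTER_CUBIC)
b=cv2.resize(q['frame'][235:300,240:340],None,fx=4,fy=4,interpolation=cv2.INTER_CUBIC)
c=np.zeros((425,800,3),np.uint8); c[:,:400]=a; c[:260,400:]=b
def proj(p,X): return cv2.projectPoints(np.array(X,float),np.array(p['rvec'],float),np.array(p['tvec'],float),np.array([[p['fx'],0,p['cx']],[0,p['fy'],p['cy']],[0,0,1.]]),None)[0][:,0]
h=np.array([.574,-.247]); th=np.arctan2(-.009,.125); u=np.array([np.cos(th),np.sin(th)]); v=np.array([-u[1],u[0]])
pts=[[*(h),.021],[*(h-.065*u),.021]]+[[*(h-.125*u+s*v),.021] for s in(-.033,0,.033)]
for x,y in proj(p,pts): cv2.circle(c,(int((x-294.5)*5),int((y-174.5)*5)),3,(255,0,0),-1)
for x,y in proj(q,pts): cv2.circle(c,(int((x-239.5)*4)+400,int((y-234.5)*4)),3,(255,0,0),-1)
cv2.imwrite('pics/crop.png',c[:,:,::-1])
for n,k in(('top',p),('side',q)):
    for t,z in(('nutcracker',0.0),('nutcracker_grip',.021)):
        for r in arm.spot_point(k,t)[:1]: print(n,t,r['point'],round(r['conf'],2),ray(k,r['point'],z).round(3))
E
```

```text
top nutcracker [334.6, 186.7] 0.59 [ 0.578 -0.253  0.   ]
top nutcracker_grip [335.5, 188.1] 0.71 [ 0.57  -0.251  0.021]
side nutcracker [324.8, 252.8] 0.85 [ 0.582 -0.242 -0.   ]
side nutcracker_grip [274.5, 271.9] 0.58 [ 0.447 -0.24   0.021]
```

View pics/crop.png

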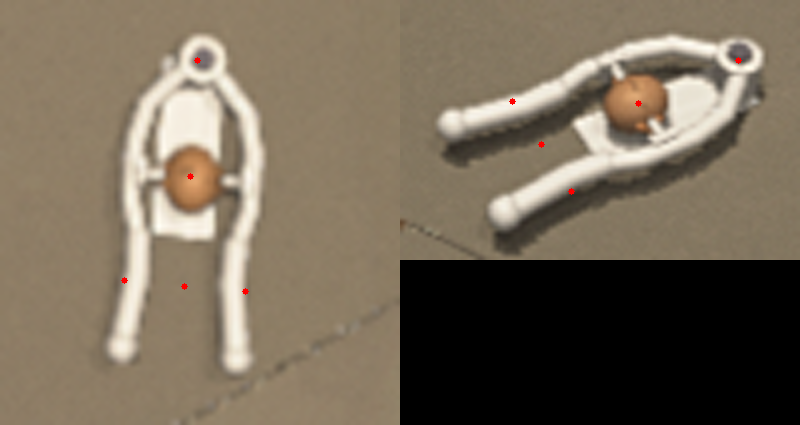

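Both crops show my model (red dots) matching to within about 3 mm. The nutcracker's heading is about -5.3° and the grip point is near (0.449, -0.238). Next I'll carry the tool across, high up.

Request:
servo_tool:
  rows:
    - {"translation": [0.833, 1.0, 0], "turn": 0}
    - {"translation": [0.833, 1.0, 0], "turn": 0}
    - {"translation": [0.833, 1.0, 0], "turn": 0}
    - {"translation": [0.833, 1.0, 0], "turn": 0}
    - {"translation": [0.833, 1.0, 0], "turn": 0}
    - {"translation": [0.833, 1.0, 0], "turn": 0}
    - {"translation": [0.833, 1.0, 0], "turn": 0}
    - {"translation": [0.833, 1.0, 0], "turn": 0}
    - {"translation": [0.833, 1.0, 0], "turn": 0}
  gripper: 100

```text
t: 1.9
tcp_pos: [0.3586, 0.1528, 0.2325]
tool_rot: [-0.001, 0.973, -0.233, 0.001]
contact_force: [0.7, -0.5, 0.5]
width: 0.0853
gripper_force: 0.0
```

Request:
servo_tool:
  rows:
    - {"translation": [0.86, 1.0, 0.3], "turn": -0.118}
    - {"translation": [0.86, 1.0, 0.3], "turn": -0.118}
    - {"translation": [0.86, 1.0, 0.3], "turn": -0.118}
    - {"translation": [0.86, 1.0, 0.3], "turn": -0.118}
    - {"translation": [0.86, 1.0, 0.3], "turn": -0.118}
    - {"translation": [0.86, 1.0, 0.3], "turn": -0.118}
    - {"translation": [0.86, 1.0, 0.3], "turn": -0.118}
    - {"translation": [0.86, 1.0, 0.3], "turn": -0.118}
    - {"translation": [0.86, 1.0, 0.3], "turn": -0.118}
    - {"translation": [0.86, 1.0, 0.3], "turn": -0.118}
    - {"translation": [0.86, 1.0, 0.3], "turn": -0.118}

```text
t: 3.0
tcp_pos: [0.4539, -0.2279, 0.1407]
tool_rot: [-0.0, 0.999, -0.048, -0.001]
contact_force: [0.3, 0.0, -0.7]
width: 0.0852
gripper_force: 0.0
```

Request:
servo_tool:
  rows:
    - {"translation": [-0.013, 0.035, 0.25], "turn": 0}
    - {"translation": [-0.013, 0.035, 0.25], "turn": 0}
    - {"translation": [-0.013, 0.035, 0.25], "turn": 0}
    - {"translation": [-0.013, 0.035, 0.25], "turn": 0}

```text
t: 3.4
tcp_pos: [0.4499, -0.2372, 0.0679]
tool_rot: [0.001, 0.999, -0.046, 0.001]
contact_force: [-0.1, -0.1, 0.9]
width: 0.0853
gripper_force: 0.0
```

```bash
python3 - <<'E'
from h import *
o=arm.get_obs(); print(o['t'],o['tcp_pos'],o['joint_pos'],o['tool_rot'])
p=arm.snapshot('top'); q=arm.snapshot('side')
a=cv2.resize(p['frame'][170:270,290:390],None,fx=4,fy=4,interpolation=cv2.INTER_CUBIC)
b=cv2.resize(q['frame'][205:305,230:330],None,fx=4,fy=4,interpolation=cv2.INTER_CUBIC)
cv2.imwrite('pics/crop2.png',np.hstack([a,b])[:,:,::-1])
E
```

```text
3.4 [ 0.44989283 -0.23720324  0.06793703] [-8.77164514e-02 -1.67216021e-01 -4.12131865e-01  1.12685713e-03
 -1.32443038e+00  1.56584469e+00] [ 5.76043236e-04  9.98932695e-01 -4.61805832e-02  7.01820062e-04]
```

View pics/crop2.png

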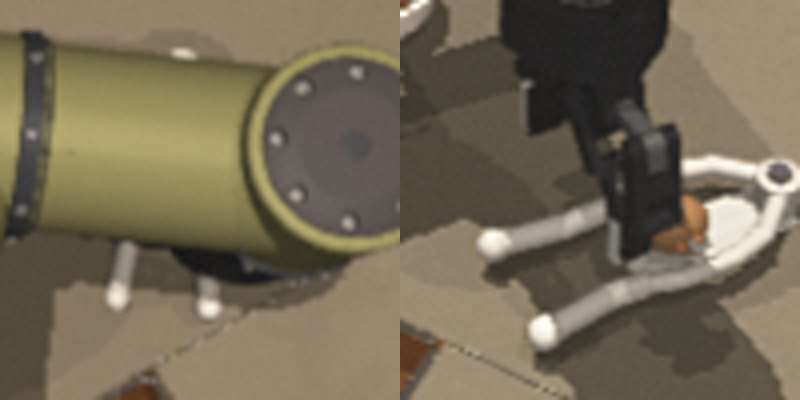

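The left crop mostly shows the arm covering the tool. In the right crop the near finger (645,190) stands over the gap behind the walnut, as expected for this height. I'll descend slowly.

Request:
servo_tool:
  rows:
    - {"translation": [0, 0, 0.04], "turn": 0}
    - {"translation": [0, 0, 0.08], "turn": 0}
    - {"translation": [0, 0, 0.12], "turn": 0}
    - {"translation": [0, 0, 0.13], "turn": 0}
    - {"translation": [0, 0, 0.13], "turn": 0}

```text
t: 4.0
tcp_pos: [0.4485, -0.2378, 0.0262]
tool_rot: [0.0, 0.999, -0.047, -0.001]
contact_force: [0.2, 0.8, 0.4]
width: 0.0855
gripper_force: 0.0
```

```bash
python3 - <<'E'
from h import *
q=arm.snapshot('side')
cv2.imwrite('pics/crop3.png',cv2.resize(q['frame'][215:305,230:340],None,fx=6,fy=6,interpolation=cv2.INTER_CUBIC)[:,:,::-1])
E
```

```text
(no output)
```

View pics/crop3.png

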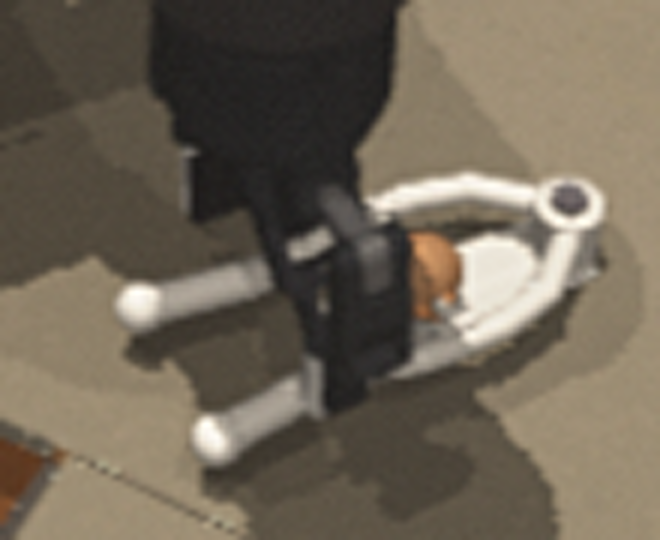

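The near finger (350,380) is outside the near handle, and the far finger is behind the far one. I'll go down to the handles and then squeeze.

Request:
servo_tool:
  rows:
    - {"translation": [0, 0, 0.03], "turn": 0}
    - {"translation": [0, 0, 0.06], "turn": 0}
    - {"translation": [0, 0, 0.07], "turn": 0}
    - {"translation": [0, 0, 0.07], "turn": 0}

```text
t: 4.45
tcp_pos: [0.4486, -0.2377, 0.0054]
tool_rot: [-0.0, 0.999, -0.047, -0.001]
contact_force: [-0.4, -0.5, 0.7]
width: 0.0856
gripper_force: 0.0
```

Request:
servo_tool:
  rows:
    - {"translation": [0, 0, 0], "turn": 0}
    - {"translation": [0, 0, 0], "turn": 0}
    - {"translation": [0, 0, 0], "turn": 0}
    - {"translation": [0, 0, 0], "turn": 0}
    - {"translation": [0, 0, 0], "turn": 0}
    - {"translation": [0, 0, 0], "turn": 0}
    - {"translation": [0, 0, 0], "turn": 0}
    - {"translation": [0, 0, 0], "turn": 0}
    - {"translation": [0, 0, 0], "turn": 0}
    - {"translation": [0, 0, 0], "turn": 0}
  gripper: 33

```text
t: 5.45
tcp_pos: [0.4496, -0.238, 0.0085]
tool_rot: [0.0, 0.999, -0.047, 0.001]
contact_force: [-4.9, 3.9, 11.4]
width: 0.0309
gripper_force: 58.2
```

The width is 31 mm with 58 N on the pads, so the handles are at the stop. Now I'll let go and check.

Request:
servo_tool:
  rows:
    - {"translation": [0, 0, 0], "turn": 0}
    - {"translation": [0, 0, 0], "turn": 0}
    - {"translation": [0, 0, 0], "turn": 0}
    - {"translation": [0, 0, 0], "turn": 0}
    - {"translation": [0, 0, 0], "turn": 0}
    - {"translation": [0, 0, 0], "turn": 0}
    - {"translation": [0, 0, 0], "turn": 0}
    - {"translation": [0, 0, 0], "turn": 0}
    - {"translation": [0, 0, 0], "turn": 0}
    - {"translation": [0, 0, 0], "turn": 0}
  gripper: 100

```text
t: 6.45
tcp_pos: [0.4491, -0.2378, 0.0063]
tool_rot: [0.0, 0.999, -0.047, -0.0]
contact_force: [0.4, 0.1, 0.4]
width: 0.0853
gripper_force: 0.0
```

Request:
servo_tool:
  rows:
    - {"translation": [0, 0, -0.05], "turn": 0}
    - {"translation": [0, 0, -0.1], "turn": 0}
    - {"translation": [0, 0, -0.2], "turn": 0}
    - {"translation": [0, 0, -0.35], "turn": 0}
    - {"translation": [0, 0, -0.5], "turn": 0}
    - {"translation": [0, 0, -0.6], "turn": 0}
    - {"translation": [0, 0, -0.6], "turn": 0}
    - {"translation": [0, 0, -0.6], "turn": 0}

```text
t: 7.25
tcp_pos: [0.4494, -0.2376, 0.1867]
tool_rot: [-0.0, 0.999, -0.047, 0.001]
contact_force: [0.4, 0.5, -0.8]
width: 0.0851
gripper_force: 0.0
```

```bash
python3 - <<'E'
from h import *
o=arm.get_obs(); print(o['t'],o['tcp_pos'],o['width'],o['contact_force'])
q=arm.snapshot('side')
for r in arm.spot_point(q,'nutcracker')[:1]: print(r['point'],r['conf'],ray(q,r['point'],0).round(3))
cv2.imwrite('pics/crop4.png',cv2.resize(q['frame'][215:305,230:340],None,fx=6,fy=6,interpolation=cv2.INTER_CUBIC)[:,:,::-1])
E
```

```text
7.25 [ 0.44938004 -0.23761801  0.18671359] 0.08514528599788417 [ 0.3931063   0.47430448 -0.7846784 ]
[325.5, 252.8] 0.61 [ 0.583 -0.243  0.   ]
```

View pics/crop4.png

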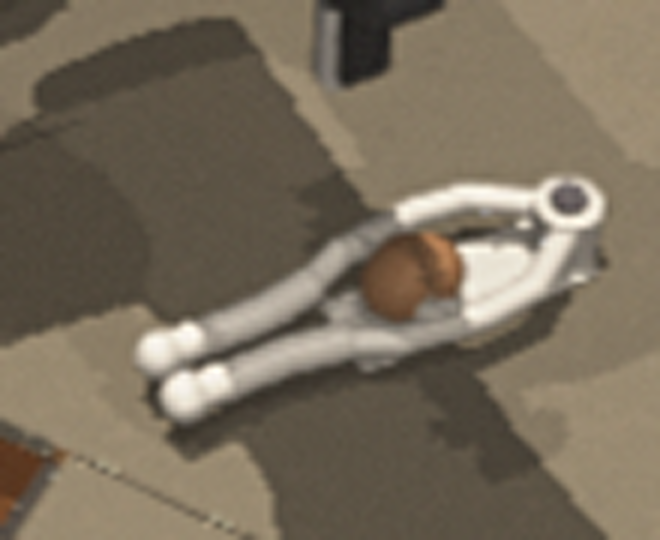

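The handles stayed shut, with their tips together at (160,350) and (185,395), and the nut is split at (412,275). The hinge hasn't moved and the gripper is clear.

```bash
python3 -c "
from workcell import arm
print(arm.close_job())"
```

```text
the job is handed in; nothing more can be done
None
```

The walnut is cracked: the nutcracker lies flat where it was with its handles shut on the split nut, the gripper never went near the garlic press, and the job is handed in (no verdict was returned).

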